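# Feed a specimen carrier under the leaf spring

## Robot

A 6-joint arm with a two-finger parallel gripper is mounted at the origin on the work surface. World frame = base frame: x ahead of the robot, y to its left, z up, the work surface at z = 0. Lengths are in m, angles in rad, forces in N, time in s.
With the tool pointing down it reaches from about 0.3 to 0.75 m from the base axis. Payload 8.5 kg.
Tool frame: the origin (TCP) lies at the very end of the fingers, on their centre line; the grasp point (between the pads) lies 19 mm behind it; z points along the fingers, y is the line along which they close (so a half turn about z gives the same grasp; the last joint's range is limited). The gripper opens to 85 mm and grips with 20 to 120 N. Pads are 22 mm wide; open, the fingers measure 114 mm over their backs; the gripper's body (76 mm by 85 mm) begins 54 mm behind the grasp point. The pads swing forward as they close: fully open they stand 13 mm farther back than shut.
Start: joints at [1.018, 0.381, 1.297, -0, 1.464, -0.215], TCP at [0.182, 0.519, 0.231] pointing down, gripper open.
Joint ranges: [-3.11, 3.11], [-0.89, 2.33], [0.22, 2.48], [-1.42, 4.56], [0.17, 2.85], [-2.88, 2.88]. Speed limits (rad/s): [2.39, 2.39, 3.14, 3.14, 3.14, 3.14].

## Interface

Orientations are given as a rotation vector (axis times angle).
In Python, from station import env gives the robot as it stands. The module is installed in compiled form; this text tells all that it offers.
- The arm moves only by the shell command python3 -m pendant 'ROWS' [OPENING] [FORCE]. ROWS is JSON, a list of rows, each a list of 4 numbers: the shift along the tool's x, y, z in mm, then the turn about the tool's z in rad. A call has 1 to 20 rows; each row shifts and turns the commanded pose from where the row before left it, along the tool's axes as they then stand; what a row does not reach is not made up. A row lasts 1/10 s, in which the tool goes at most 50 mm and 8.59 degrees, less where a joint would pass 70% of its speed; a pose out of reach is approached as far as the arm can. A call is refused whole if a number of a shift passes 50 or a number of a turn 0.15, either way. A call with a gripper value outside its range is refused whole. OPENING is the opening, from -1 (shut) to 1 (fully open), set as the call begins (- or left out, the last holds). The fingers move at their own pace and stop on an object; FORCE is the grip in N (left out, the last holds). Time passes only in rows, so rows that do not move let the fingers close. It gives the time, the measured TCP pose, the force, the opening and the grip force at its end, in the units of the state.
- env.get_obs(): the state, without advancing time (a new reading comes with each control period).
- env.grab_frame(name): name is "side" or "top"; returns a dict with "img" (384x512x3 uint8, red, green, blue), "fov_y" (degrees; the focal length in pixels is half the picture's height over the tangent of half this angle, whatever the lens; pixels are square), "cx", "cy" (the principal point, pixels), "position" and "attitude" of the camera in the world. Camera axes: x right, y down, z forward; pixel columns grow to the right and rows downward; lengths in m; the calibration is good to about 2 mm. A picture is of the moment at which its call begins. There is no depth.
- env.close_job(): hands the job in; it is judged then, once.
The state is a dict: "clock": time; "joint_pos": joint angles; "joint_vel": joint speeds; "joint_efforts": joint torques, N m; "position": TCP position; "tool_rot": TCP orientation; "ft_force": force on the tool from outside, world axes, zero at the start; "torque": the same for the moment, N m; "finger_gap": finger opening in m; "gripper_force": force on a finger pad.
Only numpy, scipy, OpenCV 4.12 (cv2) and the standard library are available. Lean on these libraries where they do the work, as an engineer would, in place of code of your own. Each camera call takes 0.05 s, during which the arm holds its last target. There are 200 camera calls.

## Task

Load the specimen carrier into the loader without gripping or lifting it: with shut fingertips press down firmly on the thumb rest behind its cross ridge so that the sprung pad goes down, and keep pressing while you slide it along the channel, under the gate bar and the leaf spring, until it is fully home against the end stop and the pad springs up behind it. Then move the hand clear; leave the pucks and everything else on the table where they are.

Things in the scene. Friction and masses are not known exactly. Their poses are not given: they have to be found in the camera images.
- loader: fixed specimen loader, base 265 x 145 x 12 mm, with a channel 59 mm wide along its x between two rails (outer width 75, tops 39 above the table). Origin on the table under the channel's centreline, +x = feed direction, z up. In its frame (mm): fixed floor at z 30 from x -30 on; sprung pad x -114 to -31; gate bar x 32 to 46; end stop x 100. Low side deck with pucks at y 45 to 100, z 12
- end_stop (a point): middle of the top edge of the end stop's face, loader (100, 0, 46) mm. When fully home the carrier's front end is against it: carrier centre at loader x +40, underside z 30, rear end x -20, and the cross ridge stays some 6 mm short of the gate bar (it does not go under)
- carrier: loose flat aluminium carrier 120 (x) x 56 (y) x 14 (z) mm, 0.2 kg (mostly in its rear half), in the channel; origin at the centre of its underside, +x = feed direction. At the start it lies on the raised pad, underside at loader z 36, centre at loader x -65 to -45: some 4 mm too high to pass the gate. On its top: a round specimen set flush at x +28, a cross ridge, and behind that the thumb rest
- ridge (a point): middle of the top of the carrier's cross ridge, carrier (-17, 0, 20.5) mm; the ridge is 6.5 mm high over the carrier's top, 6 mm thick (x -20 to -14) and 50 mm wide; the fingertips can push against its rear face
- thumb_rest (a point): centre of the flat black thumb rest (x -60 to -20 of the carrier) on the carrier's top face, 40 mm behind the carrier's centre, 20 mm in from its rear end, 14 mm above its underside
- gate (a point): middle of the lower edge of the dark gate bar on the side facing the incoming carrier: loader (32, 0, 46) mm; bar x 32 to 46, underside z 46, top z 56 (screw heads 59), 91 mm wide. The carrier passes only when the pad is pressed down (carrier top then z 44)
- pad (a joint): sprung pad under the carrier, m pressed down: 0 = up, 0.006 = fully down, level with the channel floor. Its spring pushes up with 7 N when up and 12 N when fully down (the carrier itself weighs 2 N of that); springs up when unloaded, also behind the carrier once the carrier's rear end has passed x = -31 mm
- leaf (a joint): leaf spring (two steel prongs pressing down on the carrier's edges), rad: 0 = at rest with nothing below, about 0.08 when it rides on the top of the carrier; about 3 N drag spring load
- leaf_tip (a point): middle between the two prongs of the leaf spring, at their lowest point, 84 mm ahead of the loader's origin, 41 mm above the table at rest
- puck_a: first spare resin specimen puck, black, 30 mm diameter, 22 mm high, standing on the loader's low side deck; origin at the centre of its underside. Leave alone
- puck_b: second spare puck, same size, also on the side deck; leave alone
- ref_block: steel hardness reference block 60 x 60 x 12 mm lying on the table; leave alone
- suspension: bottle 56 mm diameter, 130 mm high, standing on the table; leave alone
- beaker: glass beaker 70 mm diameter, 90 mm high; leave alone
- loupe: black eyepiece loupe, 40 mm diameter, 36 mm high; leave alone
- screwdriver: screwdriver lying on the table; leave alone
There are look-alikes about, which are no part of the job. What is shaped like the carrier but purple, red or yellow is not meant.

How it is judged:
On the way:
1. the carrier, pressed down with the pad, has its front end under the gate bar (value of joint pad above 0.003 m and x of carrier in the frame of loader above -0.022 m), for 0.1 s.
At the end, for the whole second after the job is handed in: the carrier lies flat (within 2 degrees) on the channel floor, at rest, its front within 4 mm of the end stop, the leaf spring riding on it (over 0.03 rad), and the pad is back up (within 1.5 mm) (x of carrier in the frame of loader between 0.036 and 0.044 m and z of carrier in the frame of loader below 0.032 m and angle between carrier's own z axis and vertical below 0.04 rad and value of joint leaf above 0.03 rad and value of joint pad below 0.0015 m and linear speed of carrier below 0.01 m/s); the robot touches nothing.
It fails at once if the carrier is lifted (over 8 mm above where it starts) or tipped over 0.2 rad (z of carrier in the frame of loader above 0.044 m or angle between carrier's own z axis and vertical above 0.2 rad).
It fails at once if a bystander is moved more than 30 mm (distance of any of puck_a, puck_b, ref_block, suspension, beaker, loupe, screwdriver from where it was at the start of the episode above 0.03 m).
It also fails if it takes over 38 s, if anything falls off the work surface, if the arm or the gripper's body presses on something with over 40 N, if the wrist force passes 120 N, or if a joint passes its speed limit or range.

## Working session

There is one attempt and no reset: what is moved stays moved. The work goes in short steps, Python scripts to look and compute and a shell command to move; the robot and the scene stay as the last step left them, time stands still between calls to the robot, and variables do not carry over. Pictures are saved under pics/ and viewed, at most 10 in all, crops included, and the job is handed in when it is done.

```bash
mkdir -p pics
cat > h.py <<'E'
import numpy as np, cv2
from scipy.spatial.transform import Rotation as R
from station import env
def att(f):
    a=np.array(f["attitude"],float)
    return a if a.shape==(3,3) else R.from_rotvec(a).as_matrix() if a.size==3 else R.from_quat(a).as_matrix()
def foc(f): return f["img"].shape[0]/2/np.tan(np.radians(f["fov_y"])/2)
def ray(f,u,v):
    d=att(f)@np.array([(u-f["cx"])/foc(f),(v-f["cy"])/foc(f),1]); return np.array(f["position"],float),d
def onz(f,u,v,z):
    p,d=ray(f,u,v); return p+d*(z-p[2])/d[2]
def proj(f,P):
    c=att(f).T@(np.array(P)-f["position"]); return c[:2]/c[2]*foc(f)+[f["cx"],f["cy"]]
def save(f,n,crop=None,s=1.5):
    im=f["img"][:,:,::-1]
    if crop: im=im[crop[1]:crop[3],crop[0]:crop[2]]
    cv2.imwrite("pics/"+n,cv2.resize(im,None,fx=s,fy=s,interpolation=cv2.INTER_CUBIC))
E
python3 - <<'E'
from h import *
for n in("top","side"):
    f=env.grab_frame(n); save(f,n+"0.png"); print(n,f["fov_y"],f["cx"],f["cy"],f["position"],f["attitude"])
print(env.get_obs())
E
```

```text
top 48.197814175698824 245.62437810576085 189.00877309966938 [0.43855743 0.01614579 1.3594215 ] [-2.20826548  2.15194341 -0.07043576]
side 51.19938606296225 255.92929425838278 188.90420035559245 [ 0.35988645 -0.64287854  0.76832254] [-2.35397676  0.29514626 -0.11098306]
{'clock': 0.1, 'joint_pos': array([ 1.01771642e+00,  3.81160621e-01,  1.29818646e+00, -3.32471364e-05,
        1.46363144e+00, -2.15289574e-01]), 'joint_vel': array([-7.12511312e-05,  6.45966561e-04, -3.00766545e-03, -7.07783195e-04,
       -1.99827984e-03,  2.75385882e-04]), 'joint_efforts': array([ 4.05589904e-03, -4.49219906e+01, -2.31655830e+01, -1.63516006e-04,
        3.60092650e-03, -1.91989955e-05]), 'position': array([0.18212732, 0.51867533, 0.23075585]), 'tool_rot': array([-5.27992986e-01, -3.09640966e+00,  2.03736603e-03]), 'ft_force': array([ 0.12218297,  0.50650415, -1.16279193]), 'torque': array([ 0.00977494, -0.04356825, -0.02296843]), 'gripper_force': 0.0, 'finger_gap': 0.0854751878738788}
```

View pics/top0.png

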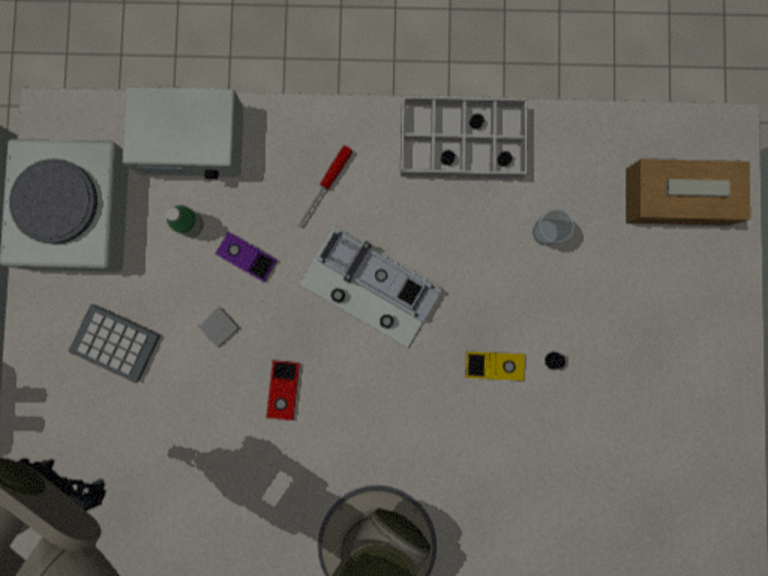

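View pics/side0.png

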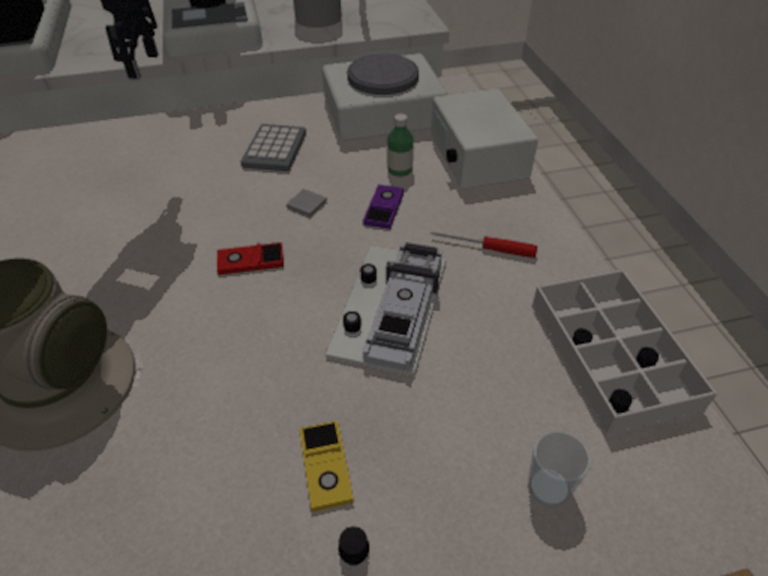

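The top view shows the grey carrier with its black thumb rest at about (273,194) raw px, the specimen at (254,183) and the gate at (239,174). Feed runs up and left, away from the robot. Next I measure.

Run:
```python
from h import *
box={"top":(195,145,305,240),"side":(210,155,305,260)}
F={}
tiles=[]
for n,b in box.items():
    f=env.grab_frame(n);F[n]=f
    g=cv2.cvtColor(f["img"],cv2.COLOR_RGB2GRAY)[b[1]:b[3],b[0]:b[2]]
    m=(g<50).astype(np.uint8)
    k,l,s,c=cv2.connectedComponentsWithStats(m)
    for i in range(1,k):
        if s[i,4]>25:
            r=cv2.minAreaRect(np.argwhere(l==i)[:,::-1].astype(np.float32)); p=c[i]+b[:2]
            print(n,p.round(1),s[i,4],[np.round(x,1) for x in r[1:]],"z.05",onz(f,*p,.05).round(4))
    im=cv2.resize(f["img"][b[1]:b[3],b[0]:b[2],::-1],(400,400*(b[3]-b[1])//(b[2]-b[0])),interpolation=cv2.INTER_CUBIC)
    tiles.append(cv2.resize(cv2.convertScaleAbs(im,alpha=1.4),(400,400)))
cv2.imwrite("pics/c1.png",np.hstack(tiles))
```

```text
top [219.7 163.7] 65 [array([ 3.5, 19.7]), np.float64(29.7)] z.05 [0.6099 0.11   0.05  ]
top [237.8 174.3] 108 [array([ 4.7, 27.9]), np.float64(30.6)] z.05 [0.5787 0.0533 0.05  ]
top [272.8 194.2] 148 [array([10.5, 13.9]), np.float64(31.0)] z.05 [ 0.5201 -0.055   0.05  ]
top [225.4 196.6] 34 [array([7., 8.]), np.float64(90.0)] z.05 [0.5092 0.0896 0.05  ]
top [257.6 213.9] 33 [array([8., 7.]), np.float64(90.0)] z.05 [ 0.4589 -0.0103  0.05  ]
side [280.  166.7] 128 [array([26.3,  6.1]), np.float64(9.5)] z.05 [0.6078 0.1    0.05  ]
side [245.3 183.2] 87 [array([12., 10.]), np.float64(90.0)] z.05 [0.505  0.0626 0.05  ]
side [276.4 181.8] 231 [array([36.1, 14. ]), np.float64(15.7)] z.05 [0.5828 0.0477 0.05  ]
side [234.3 215.4] 101 [array([13., 10.]), np.float64(90.0)] z.05 [ 0.4556 -0.0352  0.05  ]
side [262.8 216. ] 196 [array([19.2, 10.9]), np.float64(9.5)] z.05 [ 0.5202 -0.0538  0.05  ]
side [261.6 228.9] 84 [array([26.5,  4.9]), np.float64(11.3)] z.05 [ 0.5075 -0.0904  0.05  ]
```

View pics/c1.png

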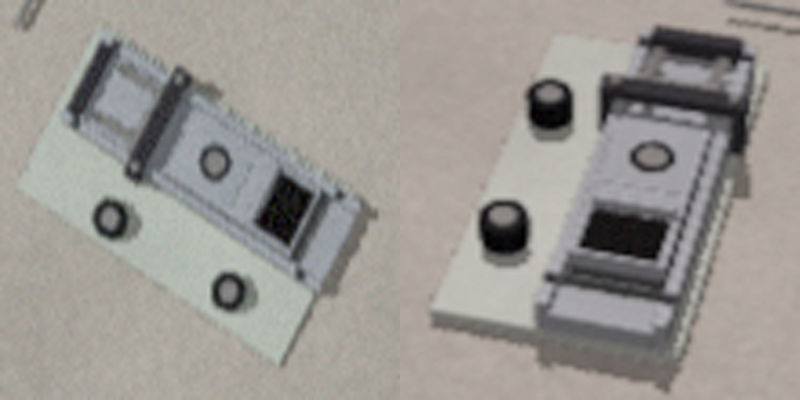

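The rest measures (0.520, -0.0545) at z 0.05, and the two views agree within 1.2 mm. It lies 123 mm behind the gate, so the carrier centre is near loader x -44. Feed yaw is about 61.4°. I'll hover above the rest with the fingers shut.

```bash
python3 -m pendant '[[-25.5,-21.1,0,0],[-25.5,-21.1,0,0],[-25.5,-21.1,0,0],[-25.5,-21.1,0,0],[-25.5,-21.1,0,0],[-25.5,-21.1,0,0],[-25.5,-21.1,0,0],[-25.5,-21.1,0,0],[-25.5,-21.1,0,0],[-25.5,-21.1,0,0],[-25.5,-21.1,0,0],[-25.5,-21.1,0,0],[-25.5,-21.1,0,0],[-25.5,-21.1,0,0],[-25.5,-21.1,0,0],[-25.5,-21.1,0,0],[-25.5,-21.1,0,0],[-25.5,-21.1,0,0],[-25.5,-21.1,0,0],[-25.5,-21.1,0,0]]' -1
python3 -m pendant '[[0,0,8,0.1444],[0,0,8,0.1444],[0,0,8,0.1444],[0,0,8,0.1444],[0,0,8,0.1444],[0,0,8,0.1444],[0,0,8,0.1444],[0,0,8,0.1444],[0,0,8,0.1444],[0,0,8,0.1444],[0,0,8,0.1444],[0,0,8,0.1444],[0,0,0,0],[0,0,0,0]]'
python3 - <<'E'
from h import *
o=env.get_obs(); M=R.from_rotvec(o["tool_rot"]).as_matrix(); print(o["position"],o["joint_pos"],M.round(3),o["ft_force"],o["finger_gap"])
f=env.grab_frame("side"); save(f,"s2.png",(190,100,350,250),4)
t=env.grab_frame("top")
print("specimen",onz(t,253.85,183.5,.05), "tcp px",proj(f,o["position"]),proj(t,o["position"]))
E
```

```text
clock: 2.2
position: [0.5241, -0.0496, 0.2312]
tool_rot: [-0.528, -3.097, -0.0]
ft_force: [0.1, 0.3, -0.1]
finger_gap: -0.0002
gripper_force: 0.0
clock: 3.6
position: [0.5236, -0.0483, 0.1354]
tool_rot: [-2.699, -1.608, 0.0]
ft_force: [0.2, -0.4, 0.1]
finger_gap: -0.0002
gripper_force: 0.0
[ 0.52361823 -0.04826879  0.13543631] [-3.17274479e-01  4.31209865e-01  1.51724688e+00 -9.06200679e-06
  1.19331885e+00  1.78630088e-01] [[ 0.476  0.88  -0.   ]
 [ 0.88  -0.476  0.   ]
 [-0.    -0.    -1.   ]] [ 0.21265009 -0.43918103  0.13035081] -0.00017305103711668285
specimen [0.55155887 0.00353422 0.05      ] tcp px [263.92689465 188.71580733] [272.08958214 191.13859711]
```

View pics/s2.png

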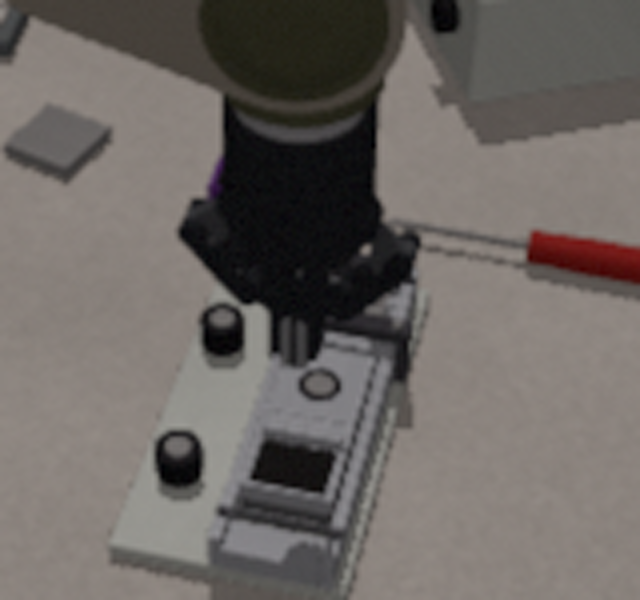

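The fingers are shut, centred on the channel and hovering above the carrier. The thumb rest is at crop px (293,466). Specimen to rest measures 66 mm against 68 mm expected. I'll back up 5 mm and descend to just above the rest.

```bash
python3 -m pendant '[[-5,0,15,0],[0,0,20,0],[0,0,20,0],[0,0,15,0],[0,0,7,0],[0,0,3,0],[0,0,0,0]]'
python3 -m pendant '[[0,0,2,0],[0,0,2,0],[0,0,2,0],[0,0,0,0],[0,0,0,0]]'
python3 - <<'E'
from h import *
f=env.grab_frame("side"); save(f,"s3.png",(210,150,310,250),6)
E
```

```text
clock: 4.4
position: [0.5214, -0.0527, 0.0556]
tool_rot: [2.701, 1.604, 0.001]
ft_force: [0.7, -0.4, -0.6]
finger_gap: -0.0002
gripper_force: 0.0
clock: 4.9
position: [0.5214, -0.0527, 0.0497]
tool_rot: [2.701, 1.603, 0.001]
ft_force: [-0.0, 0.6, 4.7]
finger_gap: 0.0001
gripper_force: 2.4
```

View pics/s3.png

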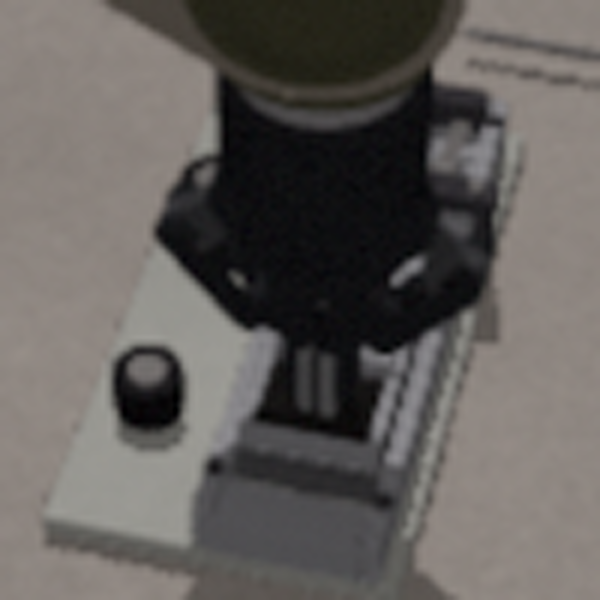

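The fingertips (px ~(315,390)) sit on the black rest, with contact at z 49.7 mm and about 5 N. Now I press the pad down.

```bash
python3 -m pendant '[[0,0,1.5,0],[0,0,1.5,0],[0,0,1.5,0],[0,0,1.5,0],[0,0,0,0],[0,0,0,0]]'; python3 -m pendant '[[0,0,0.5,0],[0,0,0.5,0],[0,0,0,0],[0,0,0,0]]'
```

```text
clock: 5.55
position: [0.5214, -0.0527, 0.044]
tool_rot: [2.701, 1.603, 0.001]
ft_force: [-2.9, 1.1, 8.8]
finger_gap: -0.0002
gripper_force: 4.8
clock: 5.95
position: [0.5215, -0.0527, 0.0439]
tool_rot: [2.7, 1.603, 0.002]
ft_force: [-5.0, 0.3, 19.6]
finger_gap: 0.0001
gripper_force: 9.7
```

The pad is bottomed out at z 43.9 mm with 20 N. Now I slide.

```bash
python3 -m pendant '[[2,0,0,0],[3,0,0,0],[4,0,0,0],[4,0,0,0],[4,0,0,0],[4,0,0,0],[4,0,0,0],[3,0,0,0],[2,0,0,0],[0,0,0,0]]'
python3 - <<'E'
from h import *
f=env.grab_frame("side"); t=env.grab_frame("top")
a=cv2.resize(f["img"][150:250,210:310,::-1],(400,400),interpolation=2);b=cv2.resize(t["img"][145:240,195:305,::-1],(400,400),interpolation=2)
cv2.imwrite("pics/s4.png",cv2.convertScaleAbs(np.hstack([a,b]),alpha=1.5))
E
```

```text
clock: 6.95
position: [0.5365, -0.0277, 0.044]
tool_rot: [2.698, 1.602, 0.002]
ft_force: [-3.5, -6.9, 16.7]
finger_gap: -0.0003
gripper_force: 8.2
```

View pics/s4.png

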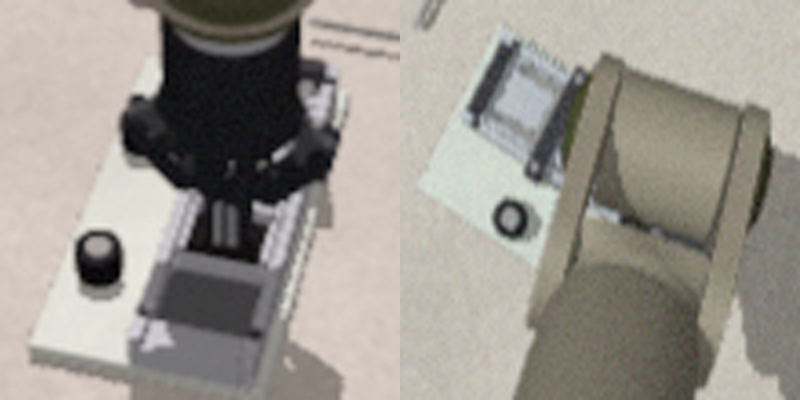

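The carrier has advanced about 28 mm. Its rear edge (px ~(210,260)) has left the pad's rear end, and the fingers have not slipped on the rest. Continuing.

```bash
python3 -m pendant '[[3,0,0,0],[4,0,0.1,0],[5,0,0,0],[5,0,0,0],[5,0,0.1,0],[5,0,0,0],[5,0,0,0],[4,0,0,0],[3,0,0,0],[2,0,0,0],[0,0,0,0]]'; python3 -m pendant '[[2,0,0,0],[2,0,0,0],[1,0,0,0],[0,0,0,0]]'
```

```text
clock: 8.15
position: [0.5559, 0.0077, 0.044]
tool_rot: [2.697, 1.601, 0.0]
ft_force: [-5.1, -9.9, 17.7]
finger_gap: -0.0003
gripper_force: 11.7
clock: 8.55
position: [0.5582, 0.0119, 0.044]
tool_rot: [2.698, 1.601, -0.001]
ft_force: [-5.7, -11.5, 17.4]
finger_gap: -0.0003
gripper_force: 12.0
```

```bash
python3 -m pendant '[[2,0,0,0],[2,0,0,0],[2,0,0,0],[0,0,0,0]]'; python3 -m pendant '[[1.5,0,0,0],[1.5,0,0,0],[0,0,0,0]]'; python3 -m pendant '[[1,0,0,0],[1,0,0,0],[0,0,0,0],[0,0,0,0]]'
```

```text
clock: 8.95
position: [0.5612, 0.0174, 0.044]
tool_rot: [2.698, 1.601, 0.0]
ft_force: [-4.8, -10.1, 17.3]
finger_gap: -0.0002
gripper_force: 11.6
clock: 9.25
position: [0.5625, 0.0199, 0.044]
tool_rot: [2.698, 1.601, -0.0]
ft_force: [-5.7, -9.8, 17.3]
finger_gap: -0.0001
gripper_force: 11.7
clock: 9.65
position: [0.5635, 0.0216, 0.044]
tool_rot: [2.698, 1.601, -0.0]
ft_force: [-5.8, -10.7, 18.1]
finger_gap: -0.0001
gripper_force: 11.8
```

```bash
for i in 1 2 3; do :; done; python3 -m pendant '[[1,0,0,0],[1,0,0,0],[0,0,0,0]]'; python3 -m pendant '[[1,0,0,0],[1,0,0,0],[0,0,0,0]]'
```

```text
clock: 9.95
position: [0.5644, 0.0234, 0.044]
tool_rot: [2.698, 1.601, -0.0]
ft_force: [-5.3, -10.6, 18.5]
finger_gap: 0.0006
gripper_force: 11.8
clock: 10.25
position: [0.5654, 0.0251, 0.044]
tool_rot: [2.698, 1.601, -0.0]
ft_force: [-5.7, -11.3, 17.3]
finger_gap: 0.0004
gripper_force: 11.8
```

Run:
```python
from h import *
f=env.grab_frame("side"); t=env.grab_frame("top")
a=cv2.resize(f["img"][140:240,220:320,::-1],(400,400),interpolation=2);b=cv2.resize(t["img"][145:240,195:305,::-1],(400,400),interpolation=2)
cv2.imwrite("pics/s5.png",cv2.convertScaleAbs(np.hstack([a,b]),alpha=1.5))
```

```text
(no output)
```

View pics/s5.png

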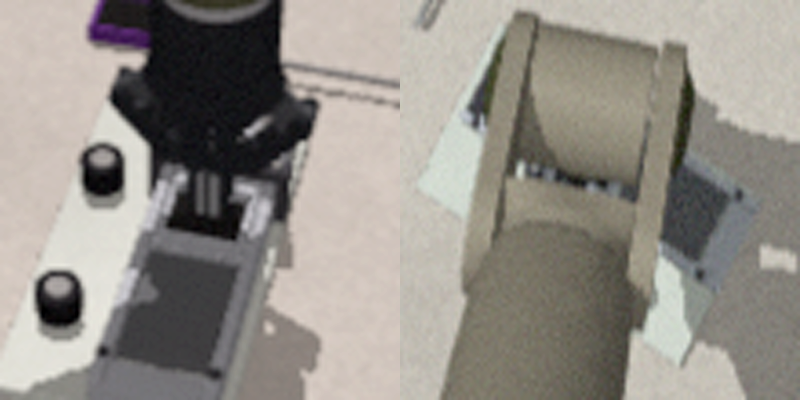

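Rear of the black rest is at crop px ~(200,232), and the dark pad is exposed behind the carrier. The TCP is near loader x +8, so the carrier should be near home. I'll keep pushing until the stop.

```bash
python3 -m pendant '[[1,0,0,0],[1,0,0,0],[0,0,0,0]]'; python3 -m pendant '[[1,0,0,0],[1,0,0,0],[0,0,0,0]]'
python3 - <<'E'
from h import *
f=env.grab_frame("side"); o=np.array([.560,.019]); d=np.array([.476,.88])
b=(220,140)
g=f["img"].astype(int).sum(2)//3
# brightness profile along the centreline at carrier-top height
for x in range(-60,6,3):
    p=np.r_[o+d*x/1000,.044]; q=proj(f,p); print(x,q.round(1),g[int(round(q[1])),int(round(q[0]))],end=' | ')
E
```

```text
clock: 10.65
position: [0.5663, 0.0269, 0.044]
tool_rot: [2.698, 1.601, -0.0]
ft_force: [-5.3, -11.9, 18.7]
finger_gap: -0.0
gripper_force: 11.8
clock: 10.95
position: [0.567, 0.0282, 0.044]
tool_rot: [2.697, 1.601, -0.002]
ft_force: [-6.8, -13.6, 19.2]
finger_gap: 0.0003
gripper_force: 12.4
-60 [265.2 210.6] 42 | -57 [265.5 209.7] 41 | -54 [265.8 208.7] 43 | -51 [266.1 207.8] 40 | -48 [266.4 206.9] 40 | -45 [266.7 206. ] 39 | -42 [266.9 205.1] 40 | -39 [267.2 204.2] 52 | -36 [267.5 203.4] 75 | -33 [267.8 202.5] 77 | -30 [268.1 201.6] 77 | -27 [268.3 200.7] 76 | -24 [268.6 199.8] 76 | -21 [268.9 199. ] 79 | -18 [269.2 198.1] 74 | -15 [269.4 197.2] 47 | -12 [269.7 196.4] 10 | -9 [270.  195.5] 10 | -6 [270.2 194.7] 10 | -3 [270.5 193.8] 8 | 0 [270.8 193. ] 14 | 3 [271.  192.1] 30 |
```

The push force is starting to rise and the rest's rear edge sits where a home carrier would put it. One more push to confirm the stop.

```bash
python3 -m pendant '[[1,0,0,0],[0,0,0,0],[0,0,0,0]]';python3 -m pendant '[[0.8,0,0,0],[0,0,0,0],[0,0,0,0]]'
```

```text
clock: 11.3
position: [0.5671, 0.0283, 0.044]
tool_rot: [2.697, 1.601, -0.005]
ft_force: [-10.3, -17.4, 19.4]
finger_gap: 0.0
gripper_force: 15.8
clock: 11.6
position: [0.5671, 0.0283, 0.044]
tool_rot: [2.697, 1.601, -0.007]
ft_force: [-11.9, -22.7, 21.2]
finger_gap: -0.0003
gripper_force: 16.7
```

The TCP has stalled with the push up to 26 N, so the carrier is home. I'll back off from the ridge, lift, and move clear.

```bash
python3 -m pendant '[[-1.5,0,0,0],[-1,0,-0.8,0],[-0.5,0,-1.2,0],[0,0,-3,0],[0,0,-6,0],[0,0,-15,0],[0,0,-30,0],[0,0,-30,0],[-20,0,-30,0],[-35,0,-20,0],[-35,0,0,0],[-35,0,0,0],[-35,0,0,0],[-35,0,0,0],[-30,0,0,0],[-10,0,0,0],[0,0,0,0]]'
python3 - <<'E'
from h import *
f=env.grab_frame("side"); t=env.grab_frame("top")
a=cv2.resize(f["img"][140:240,220:320,::-1],(400,400),interpolation=2);b=cv2.resize(t["img"][145:240,195:305,::-1],(400,400),interpolation=2)
cv2.imwrite("pics/s6.png",cv2.convertScaleAbs(np.hstack([a,b]),alpha=1.5))
g=f["img"].astype(int).sum(2)//3; o=np.array([.560,.019]); d=np.array([.476,.88])
for x in range(-45,40,3):
    q=proj(f,np.r_[o+d*x/1000,.044]); print(x,g[int(round(q[1])),int(round(q[0]))],end=' | ')
E
```

```text
clock: 13.3
position: [0.4535, -0.177, 0.1784]
tool_rot: [2.703, 1.601, 0.001]
ft_force: [0.7, -0.4, -0.0]
finger_gap: 0.0001
gripper_force: 0.0
-45 29 | -42 38 | -39 35 | -36 36 | -33 36 | -30 36 | -27 36 | -24 32 | -21 37 | -18 34 | -15 33 | -12 34 | -9 34 | -6 37 | -3 49 | 0 45 | 3 28 | 6 20 | 9 19 | 12 19 | 15 20 | 18 44 | 21 73 | 24 87 | 27 87 | 30 113 | 33 119 | 36 57 | 39 28 |
```

View pics/s6.png

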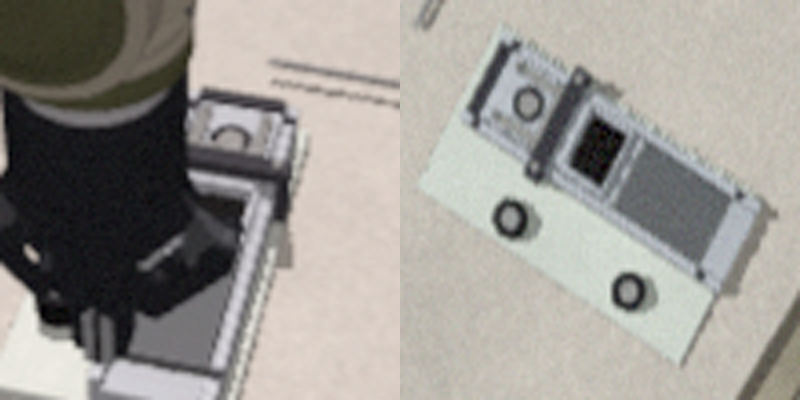

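The top view shows the specimen (crop (529,102)) past the gate, the rest just behind the gate at (598,150), and the pad exposed. Now a numeric check.

Run:
```python
from h import *
f=env.grab_frame("top"); b=(195,145,305,240)
g=cv2.cvtColor(f["img"],cv2.COLOR_RGB2GRAY)[b[1]:b[3],b[0]:b[2]]
k,l,s,c=cv2.connectedComponentsWithStats((g<50).astype(np.uint8))
o=np.array([.560,.019]); d=np.array([.476,.88])
for i in range(1,k):
    if s[i,4]>25:
        p=onz(f,*(c[i]+b[:2]),.046)[:2]; print((c[i]+b[:2]).round(1),s[i,4],"loader x",((p-o)@d*1000).round(1))
p=onz(f,195+(529-400)*.275,145+102*95/400,.044)[:2]; print("specimen",(p-o)@d*1000)
print(env.get_obs()["clock"])
```

```text
[219.1 163.6] 36 loader x 106.1
[238.  174.4] 88 loader x 38.9
[248.9 180.2] 139 loader x 0.8
[225.5 196.7] 31 loader x 37.7
[257.6 213.8] 30 loader x -73.7
specimen 67.08838265603337
13.45
```

The rest is at loader x +0.8 (0 expected), the specimen at 67 (68 expected), and the pucks have not moved. Handing in.

```bash
python3 -c "
from station import env; print(env.close_job())"
```

```text
the job is handed in; nothing more can be done
None
```

The carrier is home against the end stop (within about 1 mm by camera), the hand is clear, the pucks are unmoved, and the job was handed in at about 13.5 s. I couldn't read the pad and leaf spring positions directly, and the hand-in gave no verdict.

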